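# Pop the stopper tray and catch it with the other finger

## Task

On the unit with the green stoppers, press the orange release key down with one finger and, keeping that finger on the key, stop the front of the tray with your other finger as the spring sends it out, before it reaches the glass funnel. Then let the tray follow that finger out until its front row of stoppers is clear of the hood, and finish with the finger still holding it there, because it would run on into the funnel if let go. Grip and lift nothing, keep off the stoppers and the block they sit in, and leave the black tray shut and all the glassware where it stands.

Things in the scene. Friction and masses are not known exactly. Their poses are not given: they have to be found in the camera images.
- green_unit: grey spring-eject stopper tray unit, fixed. Origin on the shelf below the middle of the shut tray's front face; x runs back into the case, y to the left seen from its front, z up. Case x 0..182, y -91..53 mm, 63 mm high; its clear hood ends flush with the shut tray front. At y -70 mm an orange release key sticks out 45 mm in front. This one has the green stoppers and a green label on the tray front.
- black_unit: identical grey spring-eject stopper tray unit, fixed. Origin on the shelf below the middle of the shut tray's front face; x runs back into the case, y to the left seen from its front, z up. Case x 0..182, y -91..53 mm, 63 mm high; its clear hood ends flush with the shut tray front. At y -70 mm an orange release key sticks out 45 mm in front. This one has black stoppers and a black label; it stays shut.
- green_key_top (a point): middle of the press area on top of the orange key (28 mm wide), 30 mm in front of the case, 70 mm to -y of the tray's middle, 34 mm above the shelf, free air below. Pressed down it travels 8 mm to its stop against a spring (about 1.5 N at first, 5 N at the stop), frees the tray about 5 mm down, and springs back when let go.
- green_key (a joint): angle of that key, rad: 0 up, 0.06 fully down (pivot 130 mm behind the press point)
- green_tray (a joint): how far the green tray is out, m: 0 shut and latched, 0.145 at its end stop. Once freed, a spring pushes it towards the unit's -x at about 80 mm/s and keeps pushing with 2.5 to 3.5 N all the way; it does not latch open. Its front row of stoppers is wholly out from under the hood from about 0.042
- green_front (a point): middle of the top edge of the green tray's front face; moves with the tray. The face is flat and upright, 92 mm wide, from 12 to 56 mm above the shelf, and looks to the unit's -x
- green_face: the white outer front plate of the green tray with its green label, 92 mm wide, 4 mm thick; the part to stop with a finger. Its frame is parallel to the unit's; when shut its origin is the unit's origin
- green_pad: the orange press end of the green unit's key; its origin is on the key's pivot, so use the point green_key_top for the press point
- green_insert: the white block inside the green tray, behind the front plate, that holds the stoppers (top 42 mm above the shelf); not to be touched. Same origin as the tray's front plate
- green_stopper_l: loose green rubber stopper in the left hole of the front row, 27 mm top diameter, 24 mm tall; origin under its foot, 28 mm behind the front face and 29 mm above the shelf; its top is 53 mm above the shelf
- green_stopper_r: the same, in the right hole of the front row
- black_tray (a joint): how far the tray of black stoppers is out, m: 0 shut
- funnel: loose stubby glass funnel, stored mouth down, 105 to 130 mm in front of the green tray, in its way: mouth 60 mm across, 62 mm tall; origin under its centre
- beaker: loose small glass beaker, 42 mm across, 58 mm tall, in front of the other unit; origin under its centre
- flask: loose conical glass flask, 66 mm across, 108 mm tall; origin under its centre
- rack: loose blue test-tube rack, 50 x 112 x 67 mm, long side along its y; origin under its centre. It stands on one side of the shelf and the flask on the other
- jar: loose amber jar with blue cap, 60 mm across, 75 mm tall; origin under its centre
- tube0: loose clear test tube standing in the rack, 16 mm across, 120 mm long, origin at its foot, 6 mm above the shelf
- tube1: loose clear test tube standing in the rack, 16 mm across, 120 mm long, origin at its foot, 6 mm above the shelf
- tube2: loose clear test tube standing in the rack, 16 mm across, 120 mm long, origin at its foot, 6 mm above the shelf
There are look-alikes about, which are no part of the job. What is shaped like the funnel but pink is not meant.

How it is judged:
On the way, in this order (a step that is already met when the one before it is completed fails the run):
1. a finger presses the green unit's release key down (value of joint green_key above 0.025 rad and contact force between the fingers and green_pad above 0.3 N).
2. the popped tray is brought to rest against a finger while the key is still held down (value of joint green_tray above 0.003 m and contact force between the fingers and green_face above 0.5 N and contact force between the fingers and green_pad above 0.3 N and velocity of joint green_tray between -0.01 and 0.01 m/s), for 0.2 s.
At the end, for the whole second after the job is handed in: The green tray rests at least 40 mm out (front row clear of the hood), held against its spring by a finger on its front plate (over 0.4 N), not touching the funnel; both front stoppers still sit in their holes, the black tray is shut, and the glassware stands within 10 mm of where it was (value of joint green_tray above 0.04 m and contact force between the fingers and green_face above 0.4 N and velocity of joint green_tray between -0.01 and 0.01 m/s and contact force between green_face and funnel below 0.05 N and value of joint black_tray below 0.004 m and z of green_stopper_l in the frame of green_insert between 0.022 and 0.036 m and x of green_stopper_l in the frame of green_insert between 0.02 and 0.036 m and z of green_stopper_r in the frame of green_insert between 0.022 and 0.036 m and x of green_stopper_r in the frame of green_insert between 0.02 and 0.036 m and distance of each of funnel, beaker, flask, rack, jar, tube0, tube1, tube2 from where it was at the start of the episode below 0.01 m); the arm keeps its last pose, push and grip.
It fails at once if the popped tray struck the funnel (contact force between green_face and funnel above 0.05 N).
It fails at once if the stoppers or the block they sit in were touched or pinched (contact force between the fingers and green_insert above 0.5 N or contact force between the fingers and green_stopper_l above 0.5 N or contact force between the fingers and green_stopper_r above 0.5 N).
It fails at once if a stopper left its hole (not (z of green_stopper_l in the frame of green_insert between 0.022 and 0.036 m and x of green_stopper_l in the frame of green_insert between 0.02 and 0.036 m and z of green_stopper_r in the frame of green_insert between 0.022 and 0.036 m and x of green_stopper_r in the frame of green_insert between 0.02 and 0.036 m)).
It fails at once if the black tray was let out (value of joint black_tray above 0.004 m).
It fails at once if a piece of glassware, the jar or the tube rack was moved or lifted (distance of any of funnel, beaker, flask, rack, jar, tube0, tube1, tube2 from where it was at the start of the episode above 0.01 m).
It also fails if it takes over 35 s, if anything falls off the work surface, if the arm or the gripper's body presses on something with over 40 N, if the wrist force passes 120 N, or if a joint passes its speed limit or range.

## Robot

A 6-joint arm with a two-finger parallel gripper is mounted at the origin on the work surface. World frame = base frame: x ahead of the robot, y to its left, z up, the work surface at z = 0. Lengths are in m, angles in rad, forces in N, time in s.
With the tool pointing down it reaches from about 0.35 to 0.875 m from the base axis. Payload 4.2 kg.
Tool frame: the origin (TCP) lies on the centre line of the jaws, within the pads' length; the fingertips stand 11 mm ahead of it and the grasp point (between the pads) lies 8 mm behind it; z points along the fingers, y is the line along which they close (so a half turn about z gives the same grasp; the last joint's range is limited). The gripper opens to 85 mm and grips with 20 to 120 N. Pads are 22 mm wide; open, the fingers measure 114 mm over their backs; the gripper's body (76 mm by 85 mm) begins 54 mm behind the grasp point. The pads swing forward as they close: fully open they stand 13 mm farther back than shut.
Start: joints at [1.462, 0.385, 0.008, 0, -1.194, -0.259], TCP at [0.225, 0.583, 0.242] pointing down, gripper open.
Joint ranges: [-3.14, 3.14], [-1.21, 2.06], [-1.07, 1.41], [-3.16, 2.05], [-2.99, -0.16], [-3.1, 3.1]. Speed limits (rad/s): [2.79, 2.79, 3.14, 3.14, 3.14, 3.14].

## Interface

Orientations are given as [roll, pitch, yaw] about the fixed x, y, z axes, in that order (R = Rz(yaw) Ry(pitch) Rx(roll)).
In Python, from plant import bot, eyes, hand_in gives the robot as it stands. The module is installed in compiled form; this text tells all that it offers.
- The arm moves only by the tool arm_command, never from a script. Its argument "plan" is a list that holds one entry, the list of rows, each a list of 6 numbers: the shift along the tool's x, y, z in m, then the turn, a rotation vector about the tool's x, y, z in units of 8 degrees (1.0 is 8 degrees). In form: [[[dx, dy, dz, ax, ay, az], ...]]. A call has exactly 10 rows; each row shifts and turns the commanded pose from where the row before left it, along the tool's axes as they then stand; what a row does not reach is not made up. A row lasts 1/10 s, in which the tool goes at most 50 mm and 8.59 degrees, less where a joint would pass 70% of its speed; a pose out of reach is approached as far as the arm can. A call with a gripper value outside its range is refused whole. "gripper" is the closure, from 0 (fully open) to 1 (shut), set as the call begins (left out, the last holds). The fingers move at their own pace and stop on an object; "squeeze" is the grip in N (left out, the last holds). Time passes only in rows, so rows that do not move let the fingers close, or fill a call up. It gives the time, the measured TCP pose, the force, the opening and the grip force at its end, in the units of the state.
- bot.observe(): the state, without advancing time (a new reading comes with each control period).
- eyes.grab_frame(name): name is "scene" or "top" or "wrist"; returns a dict with "frame" (384x512x3 uint8, red, green, blue), "mtx" (3x3 intrinsics, pixels), "k1" (the pictures are not rectified: a ray, as slopes to the right and down, at radius r is drawn at 1 + k1 r^2 times it, then the intrinsics apply), "R" (3x3) and "t" (3): a world point X has camera coordinates R X + t. Camera axes: x right, y down, z forward; pixel columns grow to the right and rows downward; lengths in m; the calibration is good to about 2 mm. A picture is of the moment at which its call begins. There is no depth.
- hand_in(): hands the job in; it is judged then, once.
The state is a dict: "time": time; "joint_positions": joint angles; "qd": joint speeds; "tau": joint torques, N m; "ee_pos": TCP position; "ee_rot": TCP orientation; "contact_force": force on the tool from outside, world axes, zero at the start; "moment": the same for the moment, N m; "finger_gap": finger opening in m; "grasp_force": force on a finger pad.
Only numpy, scipy, OpenCV 4.12 (cv2) and the standard library are available. Lean on these libraries where they do the work, as an engineer would, in place of code of your own. Each camera call takes 0.05 s, during which the arm holds its last target. There are 200 camera calls.

## Working session

There is one attempt and no reset: what is moved stays moved. The work goes in short steps, Python scripts to look and compute and a tool call to move; the robot and the scene stay as the last step left them, time stands still between calls to the robot, and variables do not carry over. Pictures are saved under pics/ and viewed, at most 10 in all, crops included, and the job is handed in when it is done.

Besides the shell and the picture viewer there is one more tool, called by a JSON object that holds its "op" and its "data", one argument or row to a line. arm_command: Moves the arm, as the interface text tells. Its arguments: {"type":"object","properties":{"plan":{"type":"array","items":{"type":"array","items":{"type":"array","items":{"type":"number"}}}},"gripper":{"type":"number"},"squeeze":{"type":"number"}},"required":["plan"]}

```bash
mkdir -p pics; cat > h.py <<'E'
import numpy as np, cv2
from plant import bot, eyes
def grab(n,save=None):
    f=eyes.grab_frame(n)
    if save: cv2.imwrite('pics/'+save,f['frame'][:,:,::-1])
    return f
def ray(f,u,v):
    K=np.array(f['mtx']);k=f['k1']
    d=np.array([(u-K[0,2])/K[0,0],(v-K[1,2])/K[1,1]])
    s=d.copy()
    for _ in range(30): s=d/(1+k*(s@s))
    R=np.array(f['R']);t=np.array(f['t'])
    return -R.T@t, R.T@np.array([s[0],s[1],1.])
def onz(f,u,v,z):
    o,d=ray(f,u,v); return o+d*(z-o[2])/d[2]
def proj(f,X):
    K=np.array(f['mtx']);c=np.array(f['R'])@np.array(X)+np.array(f['t']);s=c[:2]/c[2];s=s*(1+f['k1']*(s@s))
    return np.array([K[0,0]*s[0]+K[0,2],K[1,1]*s[1]+K[1,2]])
E
python3 - <<'E'
from h import *
a=grab('scene')['frame'];b=grab('top')['frame']
cv2.imwrite('pics/a.png',a[:,:,::-1]);cv2.imwrite('pics/b.png',b[:,:,::-1])
print(bot.observe())
E
```

```text
{'time': 0.1, 'joint_positions': array([ 1.46159610e+00,  3.85509385e-01,  6.74122486e-03, -4.03853584e-04,
       -1.19403214e+00, -2.58588407e-01]), 'qd': array([ 1.83181046e-04, -1.38763828e-03,  3.61462766e-03,  2.94745294e-03,
        9.64043851e-04,  3.99663679e-05]), 'tau': array([-9.67827473e-04, -3.93316376e+01,  1.88931763e+01,  4.19801205e+00,
       -2.53793834e-03,  3.91759542e-06]), 'ee_pos': array([0.22453706, 0.58272496, 0.24130932]), 'ee_rot': array([ 3.13955933e+00, -1.49701092e-04, -3.67937438e-01]), 'contact_force': array([ 0.60618712, -0.08209687, -0.80654253]), 'moment': array([0.02485358, 0.01543469, 0.01173688]), 'grasp_force': 0.0, 'finger_gap': 0.08530528197036626}
```

View pics/a.png

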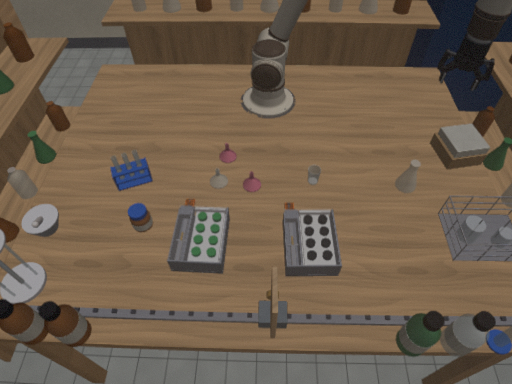

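View pics/b.png

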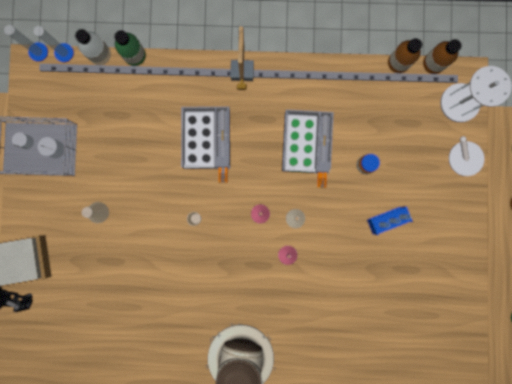

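The top view is the clearest. Orange keys: the green unit's at (322,180) and the black unit's at (223,175). The key meant is (322,180), beside the green stoppers. The clear funnel is at (295,217), and the pink look-alikes are at (260,213) and (287,255).

```bash
cat > m.py <<'E'
from h import *
def blobs(f,lo,hi,amin):
    hsv=cv2.cvtColor(f['frame'],cv2.COLOR_RGB2HSV)
    n,l,s,c=cv2.connectedComponentsWithStats(cv2.inRange(hsv,lo,hi))
    return [(c[i],s[i]) for i in range(1,n) if s[i,4]>=amin]
E
python3 - <<'E'
from m import *
f=grab('top'); g=grab('scene')
for n,q,A in(('top',f,8),('scene',g,15)):
    for c,s in blobs(q,(45,90,50),(80,255,255),A):
        if n=='top' and not(280<c[0]<320 and 110<c[1]<175): continue
        if n=='scene' and not(170<c[0]<230 and 205<c[1]<265): continue
        print(n,'green',c.round(1),s[4],onz(q,*c,.053).round(4))
    for c,s in blobs(q,(5,180,150),(16,255,255),8): print(n,'orange',c.round(1),s,onz(q,*c,.034).round(4))
i=f['frame'][85:245,170:350]
cv2.imwrite('pics/c.png',cv2.resize(i,None,fx=4,fy=3.7,interpolation=cv2.INTER_CUBIC)[:,:,::-1])
E
```

```text
top green [295.1 122.8] 38 [ 0.7113 -0.145   0.053 ]
top green [309.1 123.5] 37 [ 0.7102 -0.1872  0.053 ]
top green [294.5 135.2] 36 [ 0.6737 -0.1441  0.053 ]
top green [308.4 135.9] 38 [ 0.6726 -0.1859  0.053 ]
top green [293.8 147.8] 37 [ 0.6355 -0.1427  0.053 ]
top green [307.8 148.4] 35 [ 0.6346 -0.1849  0.053 ]
top green [293. 161.] 37 [ 0.5955 -0.1414  0.053 ]
top green [307.1 161.8] 38 [ 0.5942 -0.1838  0.053 ]
top orange [219.2 173.7] [219 168   2  14  17] [0.5527 0.0804 0.034 ]
top orange [225.8 175.2] [225 168   2  14  18] [0.5486 0.0602 0.034 ]
top orange [321.6 178.8] [317 173  10  14 104] [ 0.5458 -0.2307  0.034 ]
scene green [202.  215.6] 37 [ 0.598  -0.1835  0.053 ]
scene green [216.3 216.3] 40 [ 0.5994 -0.1419  0.053 ]
scene green [200.  227.1] 41 [ 0.6374 -0.1845  0.053 ]
scene green [214.6 228. ] 43 [ 0.6392 -0.143   0.053 ]
scene green [197.7 238.9] 45 [ 0.6757 -0.1862  0.053 ]
scene green [212.8 239.6] 45 [ 0.677  -0.1442  0.053 ]
scene green [195.7 251.1] 49 [ 0.7137 -0.1869  0.053 ]
scene green [211.  251.8] 47 [ 0.715  -0.1452  0.053 ]
```

View pics/c.png

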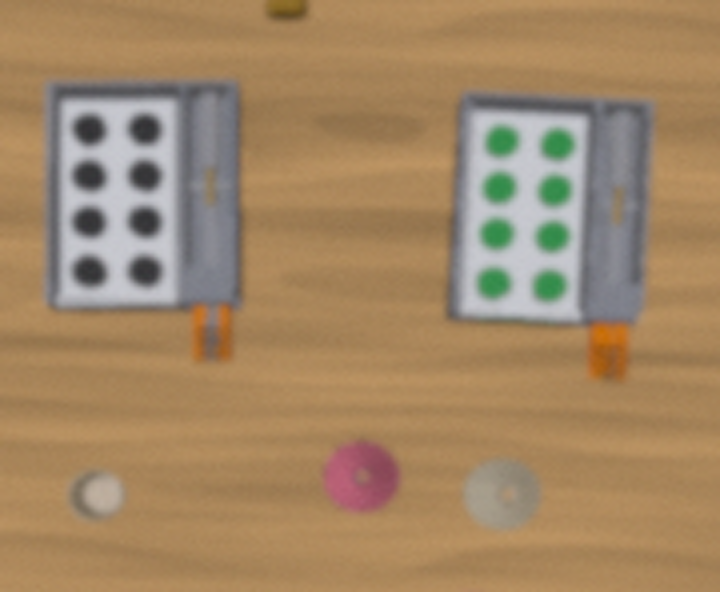

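The crop confirms the choice: the key at crop (608,350) belongs to the unit with green stoppers, and the clear funnel is at (503,493). The unit origin is about (0.569,-0.162) with yaw about -0.03. I'll go above it at the current height.

{"op": "arm_command", "data": {
  "plan": [
    [[0,0,0,0,0,-0.807],[0,0,0,0,0,-0.807],[0,0,0,0,0,-0.806],[0.0198,0.0443,0,0,0,0],[0.0198,0.0443,0,0,0,0],[0.0198,0.0443,0,0,0,0],[0.0198,0.0443,0,0,0,0],[0.0198,0.0443,0,0,0,0],[0.0198,0.0443,0,0,0,0],[0.0198,0.0443,0,0,0,0]]
  ],
  "gripper": 0
}}

```text
time: 1.2
ee_pos: [0.3542, 0.2671, 0.2424]
ee_rot: [-3.141, -0.0, -0.029]
contact_force: [0.6, 0.6, -0.5]
finger_gap: 0.0854
grasp_force: 0.0
```

{"op": "arm_command", "data": {
  "plan": [
    [[0.0198,0.0443,0,0,0,0],[0.0198,0.0443,0,0,0,0],[0.0198,0.0443,0,0,0,0],[0.0198,0.0443,0,0,0,0],[0.0198,0.0443,0,0,0,0],[0.0198,0.0443,0,0,0,0],[0.0198,0.0443,0,0,0,0],[0.0198,0.0443,0,0,0,0],[0.0198,0.0443,0,0,0,0],[0.0198,0.0443,0,0,0,0]]
  ]
}}

```text
time: 2.2
ee_pos: [0.539, -0.1817, 0.2422]
ee_rot: [-3.141, -0.0, -0.03]
contact_force: [0.9, 1.2, 0.6]
finger_gap: 0.0854
grasp_force: 0.0
```

```bash
python3 - <<'E'
from m import *
f=grab('wrist','w.png'); o=bot.observe(); print(o['time'],o['ee_pos'],o['ee_rot'],o['contact_force'])
for c,s in blobs(f,(45,90,50),(80,255,255),100): print('green',c.round(1),s,onz(f,*c,.053).round(4))
for c,s in blobs(f,(5,180,120),(16,255,255),60): print('orange',c.round(1),s,onz(f,*c,.034).round(4))
E
```

```text
2.25 [ 0.54128452 -0.18705543  0.24151664] [ 3.13877358e+00 -6.58498621e-04 -3.44110094e-02] [ 5.49790102 -3.0446723   2.57644148]
green [204.3   8.3] [189   0  30  20 504] [ 0.6723 -0.1447  0.053 ]
green [254.    8.3] [240   0  29  20 488] [ 0.6711 -0.1862  0.053 ]
green [205.6  51.6] [191  37  30  30 697] [ 0.6388 -0.1434  0.053 ]
green [254.1  51.6] [240  37  29  30 687] [ 0.6375 -0.1853  0.053 ]
green [207.5  99.5] [194  86  28  28 592] [ 0.5987 -0.1423  0.053 ]
green [254.   99.4] [241  86  27  28 593] [ 0.5975 -0.184   0.053 ]
orange [  8.9 153.7] [  0 129  18  45 180] [0.5516 0.0584 0.034 ]
orange [304.5 154. ] [290 133  27  39 416] [ 0.5426 -0.2326  0.034 ]
```

View pics/w.png

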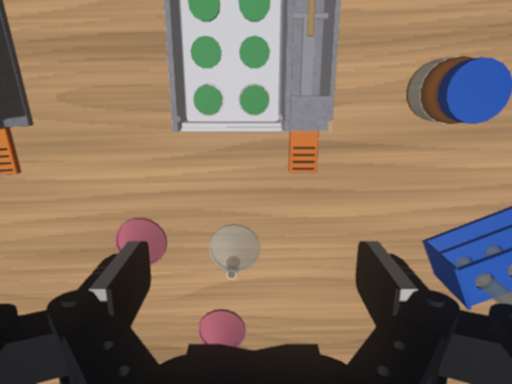

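The wrist view shows the green unit's key at (304,152), its front row of stoppers at (206,99) and (254,99), and the funnel at (235,247). The position fits, so I descend to just above the key.

{"op": "arm_command", "data": {
  "plan": [
    [[0,0,0.02,0,0,0],[0,0,0.025,0,0,0],[0,0,0.025,0,0,0],[0,0,0.025,0,0,0],[0,0,0.025,0,0,0],[0,0,0.025,0,0,0],[0,0,0.02,0,0,0],[0,0,0.015,0,0,0],[0,0,0,0,0,0],[0,0,0,0,0,0]]
  ]
}}

```text
time: 3.25
ee_pos: [0.5388, -0.1797, 0.0625]
ee_rot: [3.141, 0.0, -0.03]
contact_force: [0.2, -0.6, 0.9]
finger_gap: 0.0853
grasp_force: 0.0
```

```bash
python3 - <<'E'
from m import *
f=grab('wrist','w2.png'); o=bot.observe(); print(o['time'],o['ee_pos'],o['ee_rot'],o['contact_force'])
for c,s in blobs(f,(45,90,50),(80,255,255),100): print('green',c.round(1),s,onz(f,*c,.053).round(4))
for c,s in blobs(f,(5,180,120),(16,255,255),60):
    x,y,w,h=s[:4]; print('orange',s,onz(f,x+w/2,y,.034).round(4),onz(f,x+w/2,y+h,.034).round(4),onz(f,x,y+h/2,.034).round(4),onz(f,x+w,y+h/2,.034).round(4))
E
```

```text
3.3 [ 0.53927679 -0.17970887  0.06308886] [ 3.14129281e+00 -1.30968738e-03 -2.95732907e-02] [ 0.01299962  0.28890414 -0.90698425]
green [148.8  18.2] [ 111    0   73   43 2530] [ 0.6339 -0.1436  0.053 ]
green [261.3  18.2] [ 227    0   71   44 2460] [ 0.6328 -0.1851  0.053 ]
green [156.5 114.9] [ 124   83   65   65 3261] [ 0.599  -0.1425  0.053 ]
green [260.7 114.9] [ 230   83   63   65 3168] [ 0.5977 -0.1841  0.053 ]
orange [327 190  23  66 916] [ 0.5595 -0.221   0.034 ] [ 0.5244 -0.2223  0.034 ] [ 0.5426 -0.216   0.034 ] [ 0.5423 -0.2273  0.034 ]
orange [369 190  19  54 490] [ 0.559  -0.2402  0.034 ] [ 0.5305 -0.2421  0.034 ] [ 0.5452 -0.2365  0.034 ] [ 0.5449 -0.2457  0.034 ]
```

View pics/w2.png

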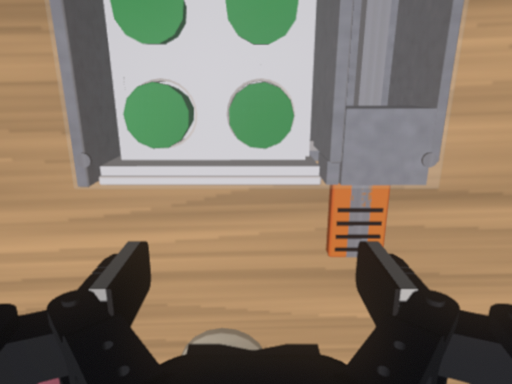

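Close view: the key spans columns 327–388 and rows 190–256, and the right finger lines up with it. The left finger stands in front of the white face plate (row 175). I'll check the fingertip height by projection.

```bash
python3 - <<'E'
from m import *
f=grab('wrist')
ux=np.array([.9995,-.03,0]);uy=np.array([.03,.9995,0]);p=np.array([.539,-.1797,0])
for z in(.05,.055,.06,.065):
    print(z,[proj(f,p+a*.011*ux+b*uy+[0,0,z]).round(0) for b in(-.0425,-.057,.0425) for a in(1,-1)])
E
```

```text
0.05 [array([349., 224.]), array([346., 268.]), array([382., 224.]), array([377., 268.]), array([159., 224.]), array([163., 268.])]
0.055 [array([352., 228.]), array([348., 274.]), array([386., 228.]), array([381., 274.]), array([156., 228.]), array([160., 274.])]
0.06 [array([355., 233.]), array([352., 280.]), array([390., 233.]), array([385., 280.]), array([153., 233.]), array([157., 280.])]
0.065 [array([359., 238.]), array([355., 286.]), array([395., 238.]), array([389., 286.]), array([149., 238.]), array([154., 286.])]
```

The tips sit level with about z 0.065 (TCP + 2 mm), so contact should come near TCP z 0.032. I go down and press.

{"op": "arm_command", "data": {
  "plan": [
    [[0.002,0,0.01,0,0,0],[0,0,0.01,0,0,0],[0,0,0.007,0,0,0],[0,0,0.003,0,0,0],[0,0,0.002,0,0,0],[0,0,0.002,0,0,0],[0,0,0.001,0,0,0],[0,0,0.001,0,0,0],[0,0,0,0,0,0],[0,0,0,0,0,0]]
  ]
}}

```text
time: 4.35
ee_pos: [0.5402, -0.1797, 0.0264]
ee_rot: [3.141, 0.001, -0.029]
contact_force: [-4.3, 0.6, 3.4]
finger_gap: 0.0854
grasp_force: 3.5
```

```bash
python3 - <<'E'
from m import *
f=grab('wrist','w3.png'); o=bot.observe(); print(o['time'],o['ee_pos'],o['contact_force'],o['moment'])
E
```

```text
4.4 [ 0.54023663 -0.17973018  0.02639219] [-4.5880946   0.01659702  5.00878012] [-0.07039735  0.85812679  0.12587588]
```

View pics/w3.png

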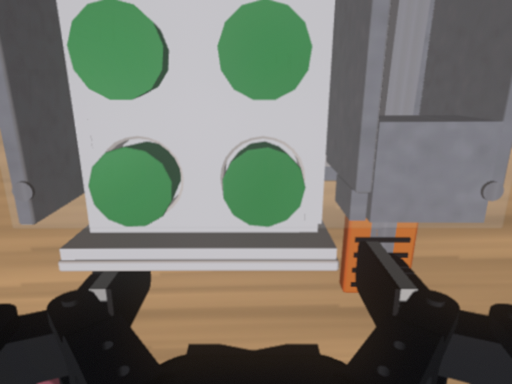

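The tray has popped, its face now at row 265. The left finger holds it (Fx about -4.5 N) while the right finger keeps the key down. I dwell, then lift the tips just clear of the key, staying in front of the face.

{"op": "arm_command", "data": {
  "plan": [
    [[0,0,0,0,0,0],[0,0,0,0,0,0],[0,0,0,0,0,0],[0,0,0,0,0,0],[0,0,0,0,0,0],[0,0,-0.003,0,0,0],[0,0,-0.004,0,0,0],[0,0,-0.004,0,0,0],[0,0,-0.003,0,0,0],[0,0,0,0,0,0]]
  ]
}}

```text
time: 5.4
ee_pos: [0.5403, -0.1797, 0.0404]
ee_rot: [-3.141, 0.0, -0.03]
contact_force: [-3.8, 0.3, -0.5]
finger_gap: 0.0853
grasp_force: 1.8
```

{"op": "arm_command", "data": {
  "plan": [
    [[-0.003,0,0,0,0,0],[-0.004,0,0,0,0,0],[-0.004,0,0,0,0,0],[-0.004,0,0,0,0,0],[-0.004,0,0,0,0,0],[-0.004,0,0,0,0,0],[-0.004,0,0,0,0,0],[-0.004,0,0,0,0,0],[-0.003,0,0,0,0,0],[0,0,0,0,0,0]]
  ]
}}

```text
time: 6.4
ee_pos: [0.5057, -0.1787, 0.0404]
ee_rot: [-3.142, 0.001, -0.03]
contact_force: [-3.2, 1.2, 2.6]
finger_gap: 0.0853
grasp_force: 1.7
```

```bash
python3 - <<'E'
from m import *
f=grab('wrist','w4.png'); o=bot.observe(); print(o['time'],o['ee_pos'],o['contact_force'],o['moment'])
for c,s in blobs(f,(45,90,50),(80,255,255),300): print('green',c.round(1),s,onz(f,*c,.053).round(4))
g=grab('top')
for c,s in blobs(g,(45,90,50),(80,255,255),8):
    if 280<c[0]<320: print(c.round(1),onz(g,*c,.053).round(4))
E
```

```text
6.45 [ 0.50588247 -0.17865958  0.04043954] [-3.18822151  1.50701148  2.06698699] [0.26854979 0.87649296 0.13022649]
green [132.4  54. ] [  91   10   84   87 5596] [ 0.5866 -0.142   0.053 ]
green [263.   54.2] [ 223   11   81   86 5407] [ 0.5854 -0.1838  0.053 ]
green [262. 175.] [ 227  139   72   72 3961] [ 0.5454 -0.1825  0.053 ]
green [144.5 175.3] [ 108  140   74   71 4050] [ 0.5466 -0.1411  0.053 ]
[294.1 139.9] [ 0.6594 -0.1433  0.053 ]
[308.1 140.7] [ 0.658  -0.1855  0.053 ]
[293.6 152.4] [ 0.6214 -0.1425  0.053 ]
[307.5 153.2] [ 0.6203 -0.1844  0.053 ]
[292.9 165.1] [ 0.583  -0.1413  0.053 ]
[306.8 165.9] [ 0.5818 -0.1831  0.053 ]
```

View pics/w4.png

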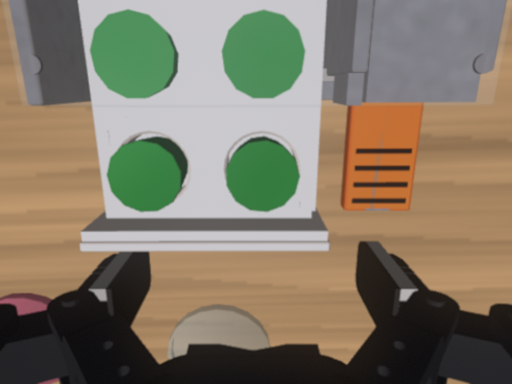

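The tray is about 52 mm out (stopper row moved from x 0.598 to 0.546), with its front row past the hood. The finger holds it with about 3 N, and the funnel at (220,335) is clear. I let it settle, then hand in.

{"op": "arm_command", "data": {
  "plan": [
    [[0,0,0,0,0,0],[0,0,0,0,0,0],[0,0,0,0,0,0],[0,0,0,0,0,0],[0,0,0,0,0,0],[0,0,0,0,0,0],[0,0,0,0,0,0],[0,0,0,0,0,0],[0,0,0,0,0,0],[0,0,0,0,0,0]]
  ]
}}

```text
time: 7.5
ee_pos: [0.5066, -0.1787, 0.0403]
ee_rot: [-3.142, 0.0, -0.03]
contact_force: [-3.1, 0.6, 1.7]
finger_gap: 0.0852
grasp_force: 1.6
```

```bash
python3 -c "
from plant import bot,hand_in
o=bot.observe();print(o['ee_pos'],o['contact_force']);print(hand_in())"
```

```text
[ 0.50660653 -0.17867227  0.04028825] [-3.05207427  0.55990706  1.72140033]
the job is handed in; nothing more can be done
None
```

I handed the job in with the green tray about 52 mm out, the finger holding it with about 3 N and the funnel clear; the key was held down while the tray was stopped, and no verdict came back.

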